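# Tighten the bench chuck on a lamp stem

## Robot

A 7-joint arm with a two-finger parallel gripper is mounted at the origin on the work surface. World frame = base frame: x ahead of the robot, y to its left, z up, the work surface at z = 0. Lengths are in m, angles in rad, forces in N, time in s.
With the tool pointing down it reaches from about 0.4 to 0.875 m from the base axis. Payload 19.3 kg.
Tool frame: the origin (TCP) lies at the very end of the fingers, on their centre line; the grasp point (between the pads) lies 19 mm behind it; z points along the fingers, y is the line along which they close (so a half turn about z gives the same grasp; the last joint's range is limited). The gripper opens to 85 mm and grips with 20 to 120 N. Pads are 22 mm wide; open, the fingers measure 114 mm over their backs; the gripper's body (76 mm by 85 mm) begins 54 mm behind the grasp point. The pads swing forward as they close: fully open they stand 13 mm farther back than shut.
Start: joints at [1.103, 0.521, -0.036, 1.599, 0.021, 1.021, -0.113], TCP at [0.242, -0.576, 0.231] pointing down, gripper open.
Joint ranges: [-2.91, 2.91], [-0.3, 2.13], [-1.5, 1.42], [0.17, 2.43], [-1.26, 4.41], [0.16, 1.93], [-2.52, 2.52]. Speed limits (rad/s): [1.89, 1.89, 2.39, 2.39, 3.01, 3.01, 3.01].

## Interface

Orientations are given as a unit quaternion [x, y, z, w].
In Python, from workcell import get_state, read_camera, sign_off gives the robot as it stands.
- The arm moves only by the tool move_arm, never from a script. Its argument "steps" is a list of rows, each an object of numbers: "jaw": the opening, from 0 (shut) to 1 (fully open); "dx", "dy", "dz": the shift along the tool's x, y, z as a fraction of full scale; "yaw": the turn about the tool's z as a fraction of full scale. A call has 1 to 10 rows; each row is the pose to reach, as a shift and turn from the pose commanded when the call began, along the tool's axes at that moment; what a row does not reach only later rows make up. Full scale, the value 1, is 0.4 m for a shift and 120 degrees for a turn. A row lasts 1/10 s, in which the tool goes at most 50 mm and 8.59 degrees, less where a joint would pass 70% of its speed; a pose out of reach is approached as far as the arm can. A call with a number of a shift or a turn outside -1 to 1 is refused whole. A call with a gripper value outside its range is refused whole. The fingers move at their own pace and stop on an object; "grip_force" is the grip in N (left out, the last holds). Time passes only in rows, so rows that repeat a pose let the fingers close. It gives the time, the measured TCP pose, the force, the opening and the grip force at its end, in the units of the state.
- get_state(): the state, without advancing time (a new reading comes with each control period).
- read_camera(name): name is "scene" or "top" or "wrist"; returns a dict with "img" (384x512x3 uint8, red, green, blue), "fx", "fy", "cx", "cy" (pixels), "camera_from_world" (4x4, takes a point from world to camera coordinates). Camera axes: x right, y up, looking along -z (the intrinsics and any distortion apply to the point x, -y, -z); pixel columns grow to the right and rows downward; lengths in m; the calibration is good to about 2 mm. The wrist camera is an equidistant fisheye: a pixel r from the principal point sees the ray r / f radians off the axis. A picture is of the moment at which its call begins. There is no depth.
- sign_off(): hands the job in; it is judged then, once.
The state is a dict: "clock": time; "qpos": joint angles; "joint_velocities": joint speeds; "effort": joint torques, N m; "eef_pos": TCP position; "tool_rot": TCP orientation; "wrist_force": force on the tool from outside, world axes, zero at the start; "torque": the same for the moment, N m; "width": finger opening in m; "gripper_force": force on a finger pad.
Only numpy, scipy, OpenCV 4.12 (cv2) and the standard library are available. Lean on these libraries where they do the work, as an engineer would, in place of code of your own. Each camera call takes 0.05 s, during which the arm holds its last target. There are 200 camera calls.

## Task

Turn the ring of the bench chuck by its bars, clockwise seen from above, until its three jaws hold the brass lamp stem firmly upright in the middle. Make it hand-tight: stop as soon as the ring clearly resists, do not force it, and let go. Leave the things around the chuck where they are.

Things in the scene. Friction and masses are not known exactly. Their poses are not given: they have to be found in the camera images.
- chuck: Steel three-jaw bench chuck bolted to the table, axis vertical, jaws on top: base disc 116 mm across, 12 mm high; round body 80 mm across up to its flat top face at 60 mm. A steel ring 90 mm across, 34 to 56 mm above the table, turns about it, with three level bars 120 degrees apart. Clockwise from above closes the jaws. Origin: on the axis, at the table.
- face (a point): Centre of the chuck's flat top face, on the axis, 60 mm above the table; the stem stands here. The ring stays where it is left, and the stem cannot push the jaws open again.
- head: The chuck's top with its three jaws 120 degrees apart, each 12 mm wide, 20 mm high above the face. They slide inwards together, 4 mm per radian of the ring clockwise. At the start the circle between them is 22 to 32 mm across (unknown), so 1.0 to 2.3 rad remain. Origin: centre of the top face.
- bar0 (a point): Round outer end of one bar of the ring: 88 mm from the axis, 45 mm above the table. Each bar is a rod 12 mm thick, free from 45 to 88 mm from the axis, to be pushed sideways, for instance with the closed fingers from above.
- bar1 (a point): Outer end of the second bar, 120 degrees counter-clockwise of bar0 from above, otherwise as bar0. Pushed square to a bar 68 mm from the axis, the loose ring turns at 4 to 5 N; once the jaws bear on the stem the force rises quickly: 8 to 13 N is hand-tight, over about 16 N bruises the stem. Meeting a bar at speed gives a brief peak of up to 10 N.
- bar2 (a point): Outer end of the third bar, 240 degrees counter-clockwise of bar0 from above, otherwise as bar0.
- stem: Brass lamp stem, loose, upright on the chuck's face between the jaws, up to 3 mm off centre. Rod 14 mm in diameter, 46 mm high, with a 20 mm collar from 34 to 40 mm; its top is 106 mm above the table. About 60 g. Origin: centre of its lower end, z up along it.
- led_disc: White lamp disc with clear LEDs, 110 mm across, 13 mm thick, lying loose on the table; bystander. Origin: centre of its underside.
- meter: Black analogue meter box, 90 x 120 mm and 55 mm high (70 mm with its terminals), loose; bystander. Origin: centre of its underside.
- battery: Small green block battery standing on end, 27 x 18 mm and 48 mm high, loose; bystander. Origin: centre of its underside.
Things that resemble listed ones, but are neither listed nor needed, are in the scene too. There is more than one size of the stem; the one meant has the size given above.

How it is judged:
By the outcome, as a careful person would: the job done as asked, in the order asked, and still so for the second after the job is handed in, with the robot touching nothing.
It also fails if it takes over 67 s, if anything falls off the work surface, if the arm or the gripper's body presses on something with over 40 N, if the wrist force passes 120 N, or if a joint passes its speed limit or range.

## Working session

There is one attempt and no reset: what is moved stays moved. The work goes in short steps, Python scripts to look and compute and a tool call to move; the robot and the scene stay as the last step left them, time stands still between calls to the robot, and variables do not carry over. Pictures are saved under pics/ and viewed, at most 10 in all, crops included, and the job is handed in when it is done.

Besides the shell and the picture viewer there is one more tool, called as name(argument=value, ...) on one line, values as JSON. move_arm: Moves the arm, as the interface text tells. Shift numbers are shares of 0.4 m and turn numbers shares of 120 degrees, none past 1 either way. Its arguments: {"type":"object","properties":{"steps":{"type":"array"},"grip_force":{"type":"number"}},"required":["steps"]}

```bash
mkdir -p pics; cat > h.py <<'E'
import numpy as np,cv2
from workcell import get_state,read_camera
def ray(c,u,v):
    T=np.array(c["camera_from_world"]);R=T[:3,:3];o=-R.T@T[:3,3]
    d=R.T@np.array([(u-c["cx"])/c["fx"],-(v-c["cy"])/c["fy"],-1]);return o,d
def atz(c,u,v,z):
    o,d=ray(c,u,v);return o+d*(z-o[2])/d[2]
def proj(c,p):
    T=np.array(c["camera_from_world"]);q=T[:3,:3]@np.array(p)+T[:3,3]
    return c["cx"]+c["fx"]*q[0]/-q[2], c["cy"]-c["fy"]*q[1]/-q[2]
E
python3 - <<'E'
from h import *
s=get_state();print(s)
ims=[]
for n in("scene","top"):
    c=read_camera(n);ims.append(c["img"][...,::-1]);print(n,c["fx"],c["cx"],c["cy"],np.round(c["camera_from_world"],3).tolist(),[k for k in c])
    cv2.imwrite(f"pics/{n}0.png",cv2.resize(ims[-1],(800,600),interpolation=cv2.INTER_CUBIC))
E
```

```text
{'clock': 0.0, 'qpos': array([ 1.10277855,  0.52202365, -0.03636107,  1.59998904,  0.02119856,
        1.02108754, -0.11280411]), 'joint_velocities': array([-0.00144912, -0.00048447, -0.00152553, -0.00094909, -0.00291999,
       -0.00035113, -0.00089648]), 'effort': array([-2.48207121e-03, -9.27097750e+01,  1.97787277e+00, -3.69934344e+01,
        1.75708754e-02,  8.31687619e-03,  4.72413660e-05]), 'eef_pos': array([ 0.24198789, -0.57589667,  0.23072613]), 'tool_rot': array([ 9.80281225e-01,  1.97606690e-01, -1.40862114e-04, -5.43434170e-04]), 'wrist_force': array([ 0.75602226, -0.43020869,  0.06255698]), 'torque': array([ 0.00506225, -0.03019294,  0.03633159]), 'gripper_force': 0.0, 'width': 0.08507345711405924}
scene 357.0396070759625 260.6476726490293 190.08708458401517 [[0.547, 0.837, 0.014, -0.326], [-0.57, 0.36, 0.739, 0.243], [0.613, -0.413, 0.674, -1.123], [0.0, 0.0, 0.0, 1.0]] ['img', 'fx', 'fy', 'cx', 'cy', 'camera_from_world']
top 448.5283104675838 251.34463385801016 195.57258591999337 [[-0.003, -1.0, -0.001, 0.063], [0.975, -0.003, 0.22, -0.55], [-0.22, -0.0, 0.975, -0.887], [0.0, 0.0, 0.0, 1.0]] ['img', 'fx', 'fy', 'cx', 'cy', 'camera_from_world']
```

View pics/scene0.png

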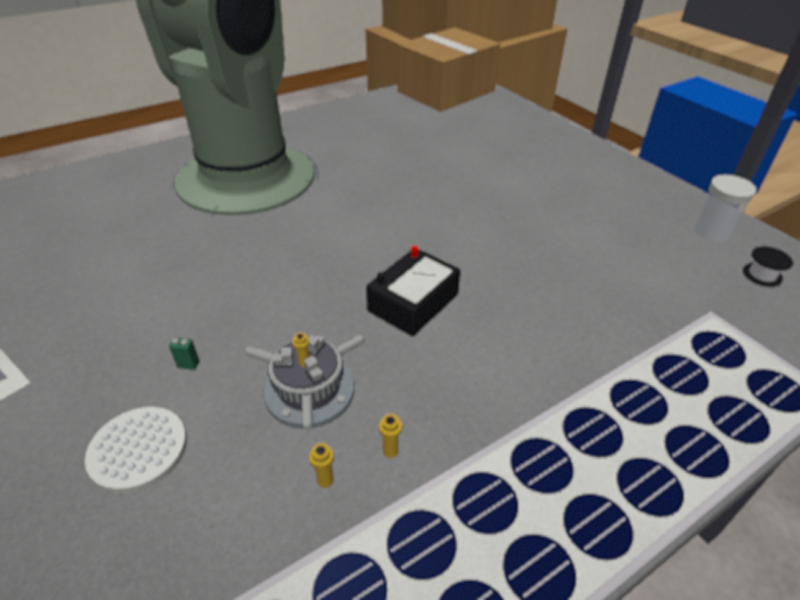

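View pics/top0.png

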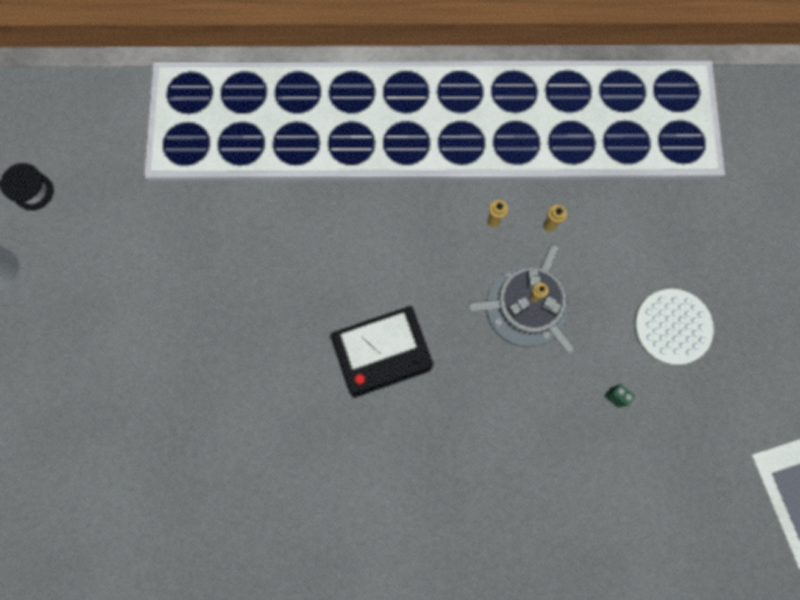

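The stem meant is the one already on the chuck face (top 540,292; scene 300,350). The two on the table, at top (498,213) and (556,217), are look-alikes of other sizes. I'll confirm this in an enlarged crop and locate the bars.

```bash
python3 - <<'E'
from h import *
c=read_camera("top");im=c["img"][...,::-1]
a=cv2.resize(im[115:235,290:410],(600,600),interpolation=cv2.INTER_CUBIC)
cv2.imwrite("pics/crop1.png",a)
E
```

```text
(no output)
```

View pics/crop1.png

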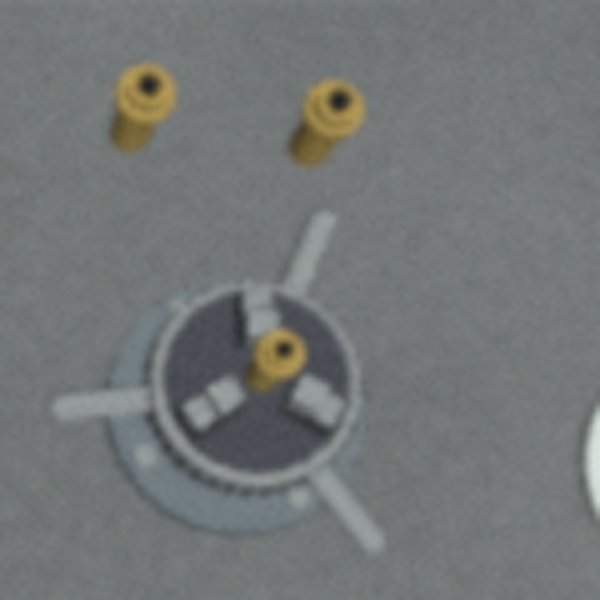

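The crop shows the stem between the three jaws (collar at 280,352) and the bar ends at (326,214), (56,408) and (376,548). The face centre is near (259,380).

```bash
python3 - <<'E'
from h import *
from scipy.optimize import least_squares
from scipy.spatial.transform import Rotation as Ro
c=read_camera("top")
px=lambda u,v:(290+u/5-.4,115+v/5-.4)
P=np.array([atz(c,*px(*q),.045)[:2] for q in((326,214),(56,408),(376,548))])
k=np.arange(3)*2*np.pi/3
f=lambda x:(np.c_[x[0]+.088*np.cos(x[2]+k),x[1]+.088*np.sin(x[2]+k)]-P).ravel()
r=least_squares(f,[*P.mean(0),0.]);print(P.round(4),r.x.round(4),np.degrees(r.x[2]),r.fun.round(4))
print("face",atz(c,*px(259,380),.06))
for n,(uv,z) in dict(disc=((675,326),.01),bat=((622,395),.048),s1=((498,207),.1),s2=((558,212),.1),meterR=((412,310),.055),meterRb=((432,360),.055),stem=((540,289),.106)).items(): print(n,atz(c,uv[0]/1.5625,uv[1]/1.5625,z).round(3))
print(Ro.from_quat(get_state()["tool_rot"]).as_matrix().round(3))
E
```

```text
[[ 0.6385 -0.1661]
 [ 0.5516 -0.0453]
 [ 0.4904 -0.1794]] [ 0.5602 -0.1303 -0.4291] -24.582949402915308 [ 0.0017 -0.0008  0.0002  0.0026 -0.0019 -0.0019]
face [ 0.56019609 -0.13014011  0.06      ]
disc [ 0.53  -0.339  0.01 ]
bat [ 0.429 -0.244  0.048]
s1 [ 0.676 -0.08   0.1  ]
s2 [ 0.668 -0.16   0.1  ]
meterR [0.545 0.035 0.055]
meterRb [0.476 0.009 0.055]
stem [ 0.561 -0.13   0.106]
[[ 0.922  0.387 -0.   ]
 [ 0.387 -0.922  0.001]
 [-0.    -0.001 -1.   ]]
```

move_arm(steps=[{"jaw": 0, "dx": 0.1, "dy": -0.06, "dz": 0, "yaw": -0.07}, {"jaw": 0, "dx": 0.2, "dy": -0.12, "dz": 0, "yaw": -0.14}, {"jaw": 0, "dx": 0.3, "dy": -0.18, "dz": 0, "yaw": -0.21}, {"jaw": 0, "dx": 0.4, "dy": -0.24, "dz": 0, "yaw": -0.28}, {"jaw": 0, "dx": 0.5, "dy": -0.3, "dz": 0, "yaw": -0.35}, {"jaw": 0, "dx": 0.6, "dy": -0.36, "dz": 0, "yaw": -0.42}, {"jaw": 0, "dx": 0.7, "dy": -0.42, "dz": 0, "yaw": -0.49}, {"jaw": 0, "dx": 0.8, "dy": -0.48, "dz": 0, "yaw": -0.56}, {"jaw": 0, "dx": 0.9, "dy": -0.54, "dz": 0, "yaw": -0.63}, {"jaw": 0, "dx": 1.0, "dy": -0.6, "dz": 0, "yaw": -0.7}], grip_force=60)

```text
clock: 1.2
eef_pos: [0.5187, -0.1984, 0.2314]
tool_rot: [0.594, 0.804, -0.0, 0.0]
wrist_force: [0.5, -1.0, 0.4]
width: -0.0002
gripper_force: 0.0
```

```bash
cat > st.py <<'E'
from h import *
from scipy.spatial.transform import Rotation as Ro
C=np.array([.560,-.130])
def show():
    s=get_state();p=s["eef_pos"];R=Ro.from_quat(s["tool_rot"]).as_matrix()
    d=p[:2]-C;ph=np.arctan2(d[1],d[0]);t=np.array([np.sin(ph),-np.cos(ph)])
    print("t",round(s["clock"],2),p.round(4),"r",np.hypot(*d).round(4),"phi",np.degrees(ph).round(1)%360,"xang",np.degrees(np.arctan2(R[1,0],R[0,0])).round(2)%360,"q",s["qpos"].round(2),"F",s["wrist_force"].round(2),"Ft",(-s["wrist_force"][:2]@t).round(2),"M",s["torque"].round(2),"w",round(s["width"],4))
    return s,R
def go(x,y,z,xang):
    s,R=show();v=R.T@(np.array([x,y,z])-s["eef_pos"])/.4
    a=np.degrees(np.arctan2(R[1,0],R[0,0]));print("d",v.round(4),"yaw",(((a-xang+180)%360-180)/120).round(4))
E
python3 -c "
from st import *
go(.526,-.189,.231,150)"
```

```text
t 1.2 [ 0.5187 -0.1984  0.2314] r 0.0799 phi 238.9 xang 107.12 q [ 0.62  0.45 -0.49  1.77  0.24  0.99  0.33] F [ 0.46 -0.98  0.42] Ft 0.9 M [-0.01 -0.05  0.01] w -0.0002
d [0.0171 0.0244 0.001 ] yaw -0.3573
```

move_arm(steps=[{"jaw": 0, "dx": 0.017, "dy": 0.024, "dz": 0, "yaw": -0.07}, {"jaw": 0, "dx": 0.017, "dy": 0.024, "dz": 0.08, "yaw": -0.14}, {"jaw": 0, "dx": 0.017, "dy": 0.024, "dz": 0.16, "yaw": -0.21}, {"jaw": 0, "dx": 0.017, "dy": 0.024, "dz": 0.24, "yaw": -0.28}, {"jaw": 0, "dx": 0.017, "dy": 0.024, "dz": 0.3, "yaw": -0.357}, {"jaw": 0, "dx": 0.017, "dy": 0.024, "dz": 0.3, "yaw": -0.357}, {"jaw": 0, "dx": 0.017, "dy": 0.024, "dz": 0.3, "yaw": -0.357}])

```text
clock: 1.9
eef_pos: [0.5252, -0.1907, 0.1117]
tool_rot: [0.264, 0.965, 0.0, -0.0]
wrist_force: [0.4, -0.5, 0.7]
width: -0.0001
gripper_force: 0.0
```

```bash
python3 - <<'E'
from st import *
go(.526,-.189,.039,150)
a=cv2.resize(read_camera("top")["img"][115:265,265:435,::-1],(680,600),interpolation=cv2.INTER_CUBIC)
b=cv2.resize(read_camera("scene")["img"][150:320,100:300,::-1],(706,600),interpolation=cv2.INTER_CUBIC)
cv2.imwrite("pics/p2.png",cv2.resize(np.hstack([a,b]),(800,346)))
E
```

```text
t 1.9 [ 0.5252 -0.1907  0.1117] r 0.07 phi 240.2 xang 149.4 q [ 0.66  0.64 -0.59  1.85  0.48  0.8   0.85] F [ 0.37 -0.53  0.7 ] Ft 0.59 M [ 0.02  0.02 -0.02] w -0.0001
d [0.0003 0.0046 0.1818] yaw -0.005
```

View pics/p2.png

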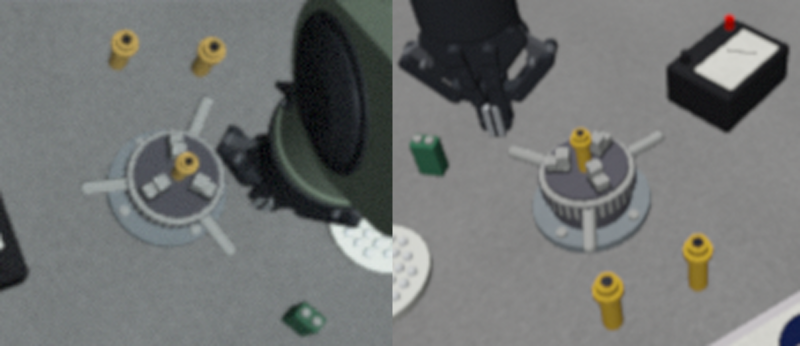

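The left half (top view) shows the ring bar at (230,245), and the fingers are hidden by the gripper. In the right half (scene view) the fingertips at (495,130) are above the bar end at (515,153). The gripper's knuckles spread wide along its y axis and could reach the stem top. I'll turn it so y is roughly tangential.

move_arm(steps=[{"jaw": 0, "yaw": -0.07}, {"jaw": 0, "yaw": -0.14}, {"jaw": 0, "yaw": -0.21}, {"jaw": 0, "yaw": -0.28}, {"jaw": 0, "yaw": -0.35}, {"jaw": 0, "yaw": -0.42}, {"jaw": 0, "yaw": -0.49}, {"jaw": 0, "yaw": -0.56}, {"jaw": 0, "yaw": -0.625}, {"jaw": 0, "yaw": -0.625}])

```text
$.steps[0]: bad value
```

```bash
python3 - <<'E'
from st import *
go(.528,-.192,.040,225)
E
```

```text
t 2.0 [ 0.5258 -0.1909  0.1127] r 0.0699 phi 240.7 xang 149.41 q [ 0.66  0.64 -0.59  1.85  0.48  0.8   0.85] F [-0.56 -0.12 -0.07] Ft -0.43 M [0.03 0.   0.01] w -0.0001
d [-0.0057  0.0004  0.1818] yaw -0.6299
```

All keys are needed in each row.

move_arm(steps=[{"jaw": 0, "dx": -0.005, "dy": 0, "dz": 0, "yaw": -0.07}, {"jaw": 0, "dx": -0.005, "dy": 0, "dz": 0, "yaw": -0.14}, {"jaw": 0, "dx": -0.005, "dy": 0, "dz": 0, "yaw": -0.21}, {"jaw": 0, "dx": -0.005, "dy": 0, "dz": 0, "yaw": -0.28}, {"jaw": 0, "dx": -0.005, "dy": 0, "dz": 0, "yaw": -0.35}, {"jaw": 0, "dx": -0.005, "dy": 0, "dz": 0, "yaw": -0.42}, {"jaw": 0, "dx": -0.005, "dy": 0, "dz": 0, "yaw": -0.49}, {"jaw": 0, "dx": -0.005, "dy": 0, "dz": 0, "yaw": -0.56}, {"jaw": 0, "dx": -0.005, "dy": 0, "dz": 0, "yaw": -0.625}, {"jaw": 0, "dx": -0.005, "dy": 0, "dz": 0, "yaw": -0.625}])

```text
clock: 3.0
eef_pos: [0.5272, -0.1922, 0.1123]
tool_rot: [-0.38, 0.925, -0.001, 0.0]
wrist_force: [0.9, -0.1, -0.3]
width: -0.0002
gripper_force: 0.0
```

```bash
python3 - <<'E'
from st import *
go(.528,-.192,.040,225)
E
```

```text
t 3.0 [ 0.5272 -0.1922  0.1123] r 0.0703 phi 242.2 xang 224.62 q [ 0.86  0.74 -0.9   1.84  0.72  0.93  1.97] F [ 0.9  -0.13 -0.25] Ft 0.86 M [0.01 0.04 0.01] w -0.0002
d [-0.0017 -0.0009  0.1808] yaw -0.0032
```

move_arm(steps=[{"jaw": 0, "dx": 0, "dy": 0, "dz": 0.03, "yaw": 0}, {"jaw": 0, "dx": 0, "dy": 0, "dz": 0.06, "yaw": 0}, {"jaw": 0, "dx": 0, "dy": 0, "dz": 0.09, "yaw": 0}, {"jaw": 0, "dx": 0, "dy": 0, "dz": 0.12, "yaw": 0}, {"jaw": 0, "dx": 0, "dy": 0, "dz": 0.15, "yaw": 0}, {"jaw": 0, "dx": 0, "dy": 0, "dz": 0.18, "yaw": 0}, {"jaw": 0, "dx": 0, "dy": 0, "dz": 0.18, "yaw": 0}, {"jaw": 0, "dx": 0, "dy": 0, "dz": 0.18, "yaw": 0}])

```text
clock: 3.8
eef_pos: [0.5269, -0.1915, 0.0392]
tool_rot: [-0.38, 0.925, 0.0, -0.0]
wrist_force: [-0.4, 1.0, 0.3]
width: 0.0003
gripper_force: 0.0
```

```bash
cat >> st.py <<'E'
def arc(dphi,n,off=15,r=.07,z=.04):
    "rows for n steps of dphi deg clockwise, radius r, from the present angle"
    s,R=show();p=s["eef_pos"];d=p[:2]-C;ph=np.arctan2(d[1],d[0]);a=np.arctan2(R[1,0],R[0,0])
    for i in range(1,n+1):
        q=ph-np.radians(dphi*i);w=np.r_[C+r*np.array([np.cos(q),np.sin(q)]),z]
        v=R.T@(w-p)/.4;xa=q-np.radians(off);y=np.degrees((a-xa+np.pi)%(2*np.pi)-np.pi)/120
        print(v.round(4).tolist(),y.round(3))
E
python3 - <<'E'
from st import *
arc(2,10)
b=read_camera("scene");print(b["img"].shape)
a=cv2.resize(b["img"][150:320,100:300,::-1],(706,600),interpolation=cv2.INTER_CUBIC)
cv2.imwrite("pics/p3.png",a)
E
```

```text
t 3.8 [ 0.5269 -0.1915  0.0392] r 0.0699 phi 241.7 xang 224.63 q [ 0.8   0.84 -0.82  1.87  0.84  0.82  1.89] F [-0.37  0.96  0.35] Ft -0.78 M [-0.01 -0.   -0.02] w 0.0003
[0.002, 0.0058, -0.002] -0.001
[0.0035, 0.0117, -0.002] 0.016
[0.0048, 0.0177, -0.002] 0.033
[0.0059, 0.0237, -0.002] 0.049
[0.0067, 0.0297, -0.002] 0.066
[0.0074, 0.0358, -0.002] 0.083
[0.0078, 0.0419, -0.002] 0.099
[0.008, 0.048, -0.002] 0.116
[0.0081, 0.0541, -0.002] 0.133
[0.0078, 0.0602, -0.002] 0.149
(384, 512, 3)
```

View pics/p3.png

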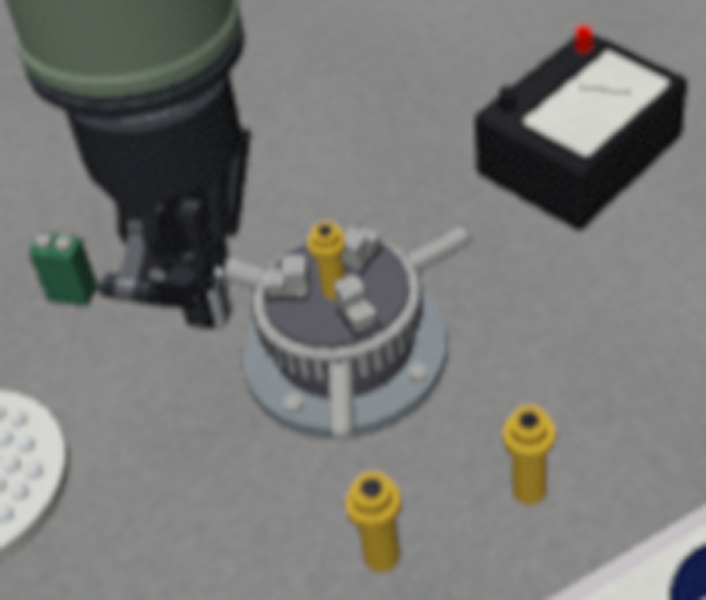

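The fingers (210,310) stand beside the bar (245,275), clear of the stem and the battery. I'll start the push.

move_arm(steps=[{"jaw": 0, "dx": 0.002, "dy": 0.006, "dz": 0, "yaw": 0}, {"jaw": 0, "dx": 0.0035, "dy": 0.0117, "dz": 0, "yaw": 0.016}, {"jaw": 0, "dx": 0.0048, "dy": 0.0177, "dz": 0, "yaw": 0.033}, {"jaw": 0, "dx": 0.0059, "dy": 0.0237, "dz": 0, "yaw": 0.05}, {"jaw": 0, "dx": 0.0067, "dy": 0.0297, "dz": 0, "yaw": 0.066}, {"jaw": 0, "dx": 0.0074, "dy": 0.0358, "dz": 0, "yaw": 0.083}, {"jaw": 0, "dx": 0.0078, "dy": 0.0419, "dz": 0, "yaw": 0.1}, {"jaw": 0, "dx": 0.008, "dy": 0.048, "dz": 0, "yaw": 0.116}, {"jaw": 0, "dx": 0.008, "dy": 0.0541, "dz": 0, "yaw": 0.133}, {"jaw": 0, "dx": 0.0078, "dy": 0.06, "dz": 0, "yaw": 0.15}])

```text
clock: 4.85
eef_pos: [0.508, -0.1775, 0.0399]
tool_rot: [-0.229, 0.973, -0.001, 0.0]
wrist_force: [1.9, -4.0, -1.2]
width: -0.0
gripper_force: 1.9
```

```bash
python3 -c "
from st import *
arc(2.5,10)"
```

```text
t 4.85 [ 0.508  -0.1775  0.0399] r 0.0704 phi 222.4 xang 206.51 q [ 0.76  0.79 -0.75  1.93  0.79  0.74  1.57] F [ 1.86 -3.96 -1.16] Ft 4.18 M [-0.85 -0.36 -0.  ] w -0.0
[0.0009, 0.0077, -0.0003] 0.013
[0.0025, 0.0151, -0.0003] 0.034
[0.0038, 0.0227, -0.0003] 0.055
[0.0048, 0.0302, -0.0004] 0.076
[0.0054, 0.0379, -0.0004] 0.097
[0.0057, 0.0455, -0.0004] 0.117
[0.0056, 0.0531, -0.0004] 0.138
[0.0053, 0.0607, -0.0004] 0.159
[0.0045, 0.0683, -0.0004] 0.18
[0.0035, 0.0759, -0.0004] 0.201
```

move_arm(steps=[{"jaw": 0, "dx": 0.001, "dy": 0.0077, "dz": 0, "yaw": 0.015}, {"jaw": 0, "dx": 0.0025, "dy": 0.0151, "dz": 0, "yaw": 0.034}, {"jaw": 0, "dx": 0.0038, "dy": 0.0227, "dz": 0, "yaw": 0.055}, {"jaw": 0, "dx": 0.0048, "dy": 0.0302, "dz": 0, "yaw": 0.076}, {"jaw": 0, "dx": 0.0054, "dy": 0.0379, "dz": 0, "yaw": 0.097}, {"jaw": 0, "dx": 0.0057, "dy": 0.0455, "dz": 0, "yaw": 0.117}, {"jaw": 0, "dx": 0.0056, "dy": 0.0531, "dz": 0, "yaw": 0.138}, {"jaw": 0, "dx": 0.0053, "dy": 0.0607, "dz": 0, "yaw": 0.159}, {"jaw": 0, "dx": 0.0045, "dy": 0.0683, "dz": 0, "yaw": 0.18}, {"jaw": 0, "dx": 0.0035, "dy": 0.0759, "dz": 0, "yaw": 0.2}])

```text
clock: 5.85
eef_pos: [0.4926, -0.1511, 0.0398]
tool_rot: [-0.022, 1.0, -0.001, 0.0]
wrist_force: [-1.1, -3.8, 1.1]
width: 0.0001
gripper_force: 2.3
```

```bash
python3 -c "
from st import *
arc(2,10)"
```

```text
t 5.85 [ 0.4926 -0.1511  0.0398] r 0.0706 phi 197.4 xang 182.48 q [ 0.66  0.73 -0.65  2.    0.72  0.66  1.15] F [-1.07 -3.79  1.07] Ft 3.3 M [-0.96  0.31 -0.01] w 0.0001
[-0.0001, 0.0063, -0.0006] 0.017
[0.0012, 0.0123, -0.0006] 0.034
[0.0023, 0.0183, -0.0006] 0.051
[0.0031, 0.0244, -0.0006] 0.067
[0.0037, 0.0305, -0.0006] 0.084
[0.0041, 0.0365, -0.0006] 0.101
[0.0043, 0.0427, -0.0006] 0.117
[0.0043, 0.0488, -0.0007] 0.134
[0.0041, 0.0549, -0.0007] 0.151
[0.0037, 0.061, -0.0007] 0.167
```

move_arm(steps=[{"jaw": 0, "dx": 0.0005, "dy": 0.0063, "dz": 0, "yaw": 0.017}, {"jaw": 0, "dx": 0.0012, "dy": 0.0123, "dz": 0, "yaw": 0.034}, {"jaw": 0, "dx": 0.0023, "dy": 0.0183, "dz": 0, "yaw": 0.051}, {"jaw": 0, "dx": 0.0031, "dy": 0.0244, "dz": 0, "yaw": 0.067}, {"jaw": 0, "dx": 0.0037, "dy": 0.0305, "dz": 0, "yaw": 0.084}, {"jaw": 0, "dx": 0.0041, "dy": 0.0365, "dz": 0, "yaw": 0.1}, {"jaw": 0, "dx": 0.0043, "dy": 0.0427, "dz": 0, "yaw": 0.117}, {"jaw": 0, "dx": 0.0043, "dy": 0.0488, "dz": 0, "yaw": 0.134}, {"jaw": 0, "dx": 0.0043, "dy": 0.0488, "dz": 0, "yaw": 0.134}])

```text
clock: 6.75
eef_pos: [0.4898, -0.1312, 0.0397]
tool_rot: [0.118, 0.993, -0.001, -0.0]
wrist_force: [-2.4, -2.3, 1.7]
width: -0.0001
gripper_force: 1.6
```

```bash
python3 - <<'E'
from st import *
arc(1,10)
a=cv2.resize(read_camera("scene")["img"][180:290,150:280,::-1],(709,600),interpolation=cv2.INTER_CUBIC)
cv2.imwrite("pics/p4.png",a)
E
```

```text
t 6.75 [ 0.4898 -0.1312  0.0397] r 0.0702 phi 181.0 xang 166.49 q [ 0.57  0.7  -0.58  2.02  0.66  0.62  0.87] F [-2.44 -2.25  1.72] Ft 2.21 M [-0.5   0.56 -0.01] w -0.0001
[0.0003, 0.0031, -0.0007] 0.013
[0.001, 0.0061, -0.0007] 0.021
[0.0016, 0.009, -0.0007] 0.029
[0.0022, 0.012, -0.0007] 0.038
[0.0027, 0.0151, -0.0007] 0.046
[0.0032, 0.0181, -0.0007] 0.054
[0.0036, 0.0211, -0.0007] 0.063
[0.004, 0.0241, -0.0007] 0.071
[0.0043, 0.0272, -0.0007] 0.079
[0.0046, 0.0302, -0.0007] 0.088
```

View pics/p4.png

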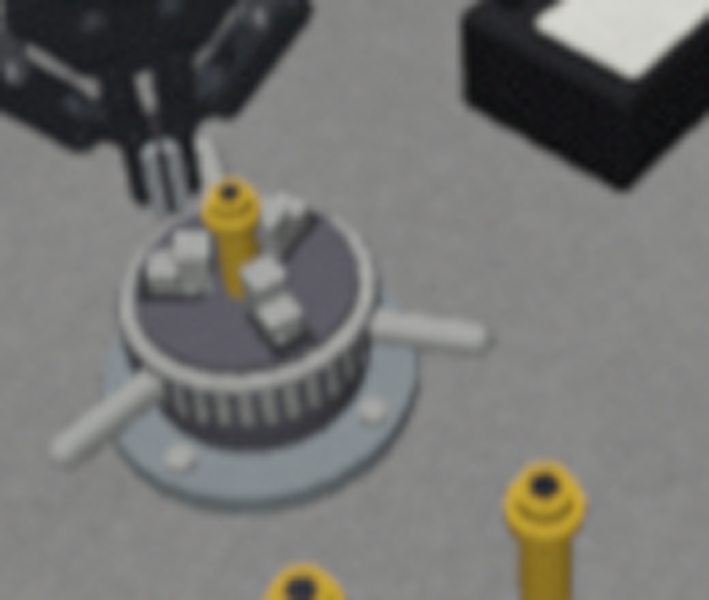

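The stem stands upright at (235,240), with the jaws at (190,260), (265,290) and (285,215) still a few mm apart. I'll go on more slowly.

move_arm(steps=[{"jaw": 0, "dx": 0.0005, "dy": 0.0031, "dz": 0, "yaw": 0.008}, {"jaw": 0, "dx": 0.001, "dy": 0.0061, "dz": 0, "yaw": 0.017}, {"jaw": 0, "dx": 0.0016, "dy": 0.009, "dz": 0, "yaw": 0.025}, {"jaw": 0, "dx": 0.0022, "dy": 0.012, "dz": 0, "yaw": 0.033}, {"jaw": 0, "dx": 0.0027, "dy": 0.0151, "dz": 0, "yaw": 0.042}, {"jaw": 0, "dx": 0.0032, "dy": 0.0181, "dz": 0, "yaw": 0.05}, {"jaw": 0, "dx": 0.0036, "dy": 0.0211, "dz": 0, "yaw": 0.058}, {"jaw": 0, "dx": 0.004, "dy": 0.0241, "dz": 0, "yaw": 0.067}])

```text
clock: 7.6
eef_pos: [0.4906, -0.1215, 0.0395]
tool_rot: [0.187, 0.982, -0.0, -0.0]
wrist_force: [-5.5, -2.4, 5.9]
width: -0.0004
gripper_force: 3.2
```

```bash
python3 - <<'E'
from st import *
arc(1,8)
E
```

```text
t 7.6 [ 0.4906 -0.1215  0.0395] r 0.0699 phi 173.1 xang 158.46 q [ 0.53  0.69 -0.55  2.02  0.63  0.6   0.74] F [-5.5  -2.43  5.92] Ft 3.08 M [-0.64  1.09  0.04] w -0.0004
[0.001, 0.0029, -0.0013] 0.012
[0.0016, 0.0059, -0.0013] 0.02
[0.0023, 0.0089, -0.0013] 0.028
[0.0029, 0.0119, -0.0013] 0.037
[0.0034, 0.0149, -0.0013] 0.045
[0.0039, 0.0179, -0.0013] 0.053
[0.0043, 0.0209, -0.0013] 0.062
[0.0047, 0.0239, -0.0013] 0.07
```

The force now has an unexpected outward and upward part, so I'll hold still, read again and look.

move_arm(steps=[{"jaw": 0, "dx": 0, "dy": 0, "dz": 0, "yaw": 0}, {"jaw": 0, "dx": 0, "dy": 0, "dz": 0, "yaw": 0}])

```text
clock: 7.8
eef_pos: [0.4908, -0.1214, 0.0395]
tool_rot: [0.186, 0.982, -0.0, -0.0]
wrist_force: [-4.2, -2.7, 4.7]
width: -0.0
gripper_force: 2.7
```

```bash
python3 - <<'E'
from st import *
show()
a=cv2.resize(read_camera("scene")["img"][180:260,145:245,::-1],(400,320),interpolation=cv2.INTER_CUBIC)
w=read_camera("wrist");b=cv2.resize(w["img"][...,::-1],(427,320))
cv2.imwrite("pics/p5.png",cv2.resize(np.hstack([a,b]),(800,310)))
show()
E
```

```text
t 7.8 [ 0.4908 -0.1214  0.0395] r 0.0698 phi 172.9 xang 158.51 q [ 0.53  0.69 -0.55  2.02  0.63  0.6   0.74] F [-4.19 -2.71  4.7 ] Ft 3.21 M [-0.52  0.95  0.06] w -0.0
t 7.9 [ 0.4908 -0.1214  0.0394] r 0.0697 phi 172.9 xang 158.51 q [ 0.53  0.69 -0.55  2.02  0.63  0.6   0.74] F [-4.05 -1.82  5.59] Ft 2.3 M [-0.56  0.98  0.04] w 0.0001
```

View pics/p5.png

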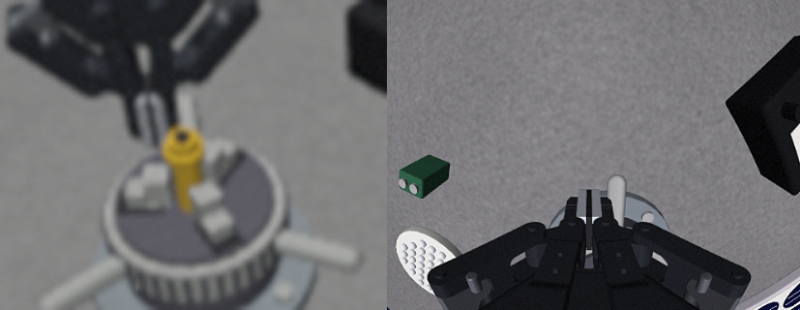

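The left half (scene view) shows the finger (150,120) behind the bar (188,110), with the stem upright. The wrist view shows nothing except the bar (617,190) against the fingers. I'll test by raising 2 mm and shifting 2 mm outward (tool +x is outward).

move_arm(steps=[{"jaw": 0, "dx": 0, "dy": 0, "dz": -0.005, "yaw": 0}, {"jaw": 0, "dx": 0, "dy": 0, "dz": -0.005, "yaw": 0}])

```text
clock: 8.1
eef_pos: [0.4916, -0.1209, 0.0416]
tool_rot: [0.186, 0.982, 0.0, 0.001]
wrist_force: [-0.6, 0.8, 0.7]
width: -0.0001
gripper_force: 0.2
```

```bash
python3 -c "
from st import *
show()"
```

```text
t 8.1 [ 0.4916 -0.1209  0.0416] r 0.069 phi 172.4 xang 158.53 q [ 0.53  0.69 -0.55  2.02  0.63  0.6   0.74] F [-0.55  0.85  0.68] Ft -0.77 M [0.03 0.06 0.06] w -0.0001
```

move_arm(steps=[{"jaw": 0, "dx": 0.005, "dy": 0, "dz": 0, "yaw": 0}, {"jaw": 0, "dx": 0.005, "dy": 0, "dz": 0, "yaw": 0}])

```text
clock: 8.3
eef_pos: [0.4891, -0.1202, 0.0413]
tool_rot: [0.186, 0.982, 0.0, 0.0]
wrist_force: [-0.5, 0.6, -1.1]
width: 0.0002
gripper_force: 0.0
```

```bash
python3 -c "
from st import *
show()"
```

```text
t 8.3 [ 0.4891 -0.1202  0.0413] r 0.0716 phi 172.1 xang 158.52 q [ 0.53  0.69 -0.55  2.03  0.63  0.6   0.74] F [-0.5   0.61 -1.07] Ft -0.53 M [-0.01  0.02 -0.03] w 0.0002
```

All force is gone, so it was stick friction on the bar and nothing foreign. Continuing.

```bash
python3 -c "
from st import *
arc(1,9,off=14,r=.0715,z=.0413)"
```

```text
t 8.3 [ 0.4891 -0.1202  0.0413] r 0.0716 phi 172.1 xang 158.52 q [ 0.53  0.69 -0.55  2.03  0.63  0.6   0.74] F [-0.5   0.61 -1.07] Ft -0.53 M [-0.01  0.02 -0.03] w 0.0002
[0.0004, 0.0031, 0.0] 0.012
[0.0011, 0.0062, 0.0] 0.02
[0.0017, 0.0092, 0.0001] 0.028
[0.0022, 0.0123, 0.0001] 0.037
[0.0027, 0.0154, 0.0001] 0.045
[0.0032, 0.0185, 0.0001] 0.053
[0.0036, 0.0215, 0.0001] 0.062
[0.0039, 0.0247, 0.0001] 0.07
[0.0042, 0.0278, 0.0001] 0.078
```

move_arm(steps=[{"jaw": 0, "dx": 0.0005, "dy": 0.0031, "dz": 0, "yaw": 0.009}, {"jaw": 0, "dx": 0.0011, "dy": 0.0062, "dz": 0, "yaw": 0.018}, {"jaw": 0, "dx": 0.0017, "dy": 0.0092, "dz": 0, "yaw": 0.027}, {"jaw": 0, "dx": 0.0022, "dy": 0.0123, "dz": 0, "yaw": 0.035}, {"jaw": 0, "dx": 0.0027, "dy": 0.0154, "dz": 0, "yaw": 0.043}, {"jaw": 0, "dx": 0.0032, "dy": 0.0185, "dz": 0, "yaw": 0.051}, {"jaw": 0, "dx": 0.0036, "dy": 0.0215, "dz": 0, "yaw": 0.059}, {"jaw": 0, "dx": 0.0039, "dy": 0.0247, "dz": 0, "yaw": 0.068}])

```text
clock: 9.1
eef_pos: [0.4911, -0.1105, 0.0412]
tool_rot: [0.256, 0.967, -0.0, -0.0]
wrist_force: [-3.9, -3.5, 1.4]
width: -0.0002
gripper_force: 2.1
```

```bash
python3 -c "
from st import *
arc(1,9,off=14,r=.0715,z=.0413)"
```

```text
t 9.1 [ 0.4911 -0.1105  0.0412] r 0.0716 phi 164.2 xang 150.28 q [ 0.48  0.68 -0.51  2.03  0.6   0.58  0.61] F [-3.85 -3.46  1.41] Ft 4.38 M [-0.6   0.95  0.07] w -0.0002
[0.0005, 0.0031, -0.0002] 0.009
[0.0012, 0.0061, -0.0002] 0.017
[0.0018, 0.0092, -0.0002] 0.026
[0.0024, 0.0123, -0.0002] 0.034
[0.0029, 0.0153, -0.0002] 0.042
[0.0034, 0.0184, -0.0002] 0.051
[0.0038, 0.0215, -0.0002] 0.059
[0.0041, 0.0246, -0.0002] 0.067
[0.0044, 0.0277, -0.0002] 0.076
```

move_arm(steps=[{"jaw": 0, "dx": 0.0005, "dy": 0.0031, "dz": 0, "yaw": 0.009}, {"jaw": 0, "dx": 0.0012, "dy": 0.0061, "dz": 0, "yaw": 0.017}, {"jaw": 0, "dx": 0.0018, "dy": 0.0092, "dz": 0, "yaw": 0.026}, {"jaw": 0, "dx": 0.0024, "dy": 0.0123, "dz": 0, "yaw": 0.034}, {"jaw": 0, "dx": 0.0029, "dy": 0.0153, "dz": 0, "yaw": 0.042}])

```text
clock: 9.6
eef_pos: [0.4931, -0.1045, 0.0412]
tool_rot: [0.299, 0.954, -0.0, -0.0]
wrist_force: [-5.8, -2.7, 0.6]
width: 0.0003
gripper_force: 2.2
```

```bash
sed -i 's/t=np.array(\[np.sin(ph),-np.cos(ph)\])/pb=ph-np.radians(13.5);t=np.array([np.sin(pb),-np.cos(pb)])/' st.py; python3 - <<'E'
from st import *
arc(1,6,off=14,r=.0715,z=.0413)
a=cv2.resize(read_camera("scene")["img"][190:270,155:255,::-1],(750,600),interpolation=cv2.INTER_CUBIC)
cv2.imwrite("pics/p6.png",a)
E
```

```text
t 9.6 [ 0.4931 -0.1045  0.0412] r 0.0716 phi 159.1 xang 145.24 q [ 0.46  0.68 -0.49  2.03  0.57  0.57  0.53] F [-5.8  -2.75  0.61] Ft 5.54 M [-0.48  0.98  0.06] w 0.0003
[0.0005, 0.0031, -0.0002] 0.009
[0.0011, 0.0061, -0.0002] 0.017
[0.0018, 0.0092, -0.0002] 0.026
[0.0023, 0.0123, -0.0002] 0.034
[0.0028, 0.0153, -0.0002] 0.042
[0.0033, 0.0184, -0.0002] 0.051
```

View pics/p6.png

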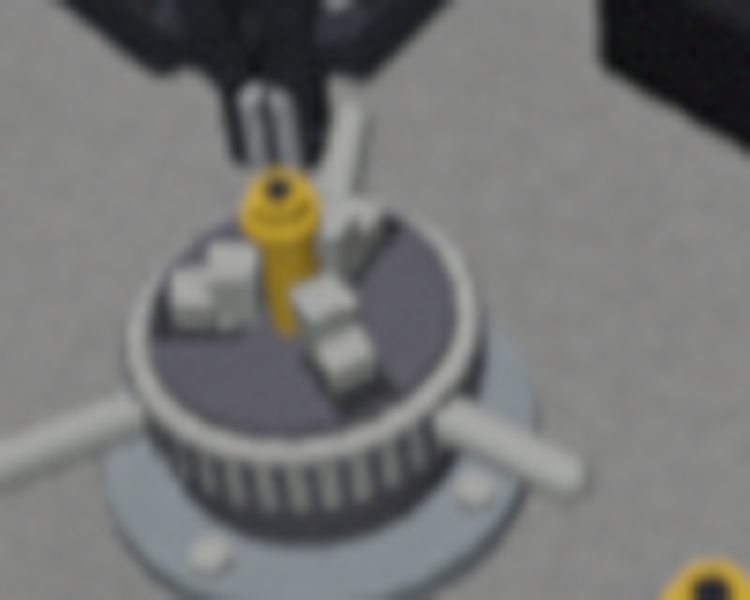

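The stem is upright at (285,260). The left jaw (235,280) is nearly at it and the other two, (325,300) and (345,235), are very close. I'll continue in small steps.

move_arm(steps=[{"jaw": 0, "dx": 0.0005, "dy": 0.0031, "dz": 0, "yaw": 0.009}, {"jaw": 0, "dx": 0.0011, "dy": 0.0061, "dz": 0, "yaw": 0.017}, {"jaw": 0, "dx": 0.0018, "dy": 0.0092, "dz": 0, "yaw": 0.026}, {"jaw": 0, "dx": 0.0023, "dy": 0.0123, "dz": 0, "yaw": 0.034}])

```text
clock: 10.05
eef_pos: [0.4951, -0.0999, 0.0412]
tool_rot: [0.332, 0.943, -0.0, -0.0]
wrist_force: [-5.2, -2.1, 1.7]
width: -0.0001
gripper_force: 2.4
```

```bash
python3 -c "
from st import *
arc(1,4,off=14,r=.0715,z=.0413)"
```

```text
t 10.05 [ 0.4951 -0.0999  0.0412] r 0.0715 phi 155.1 xang 141.18 q [ 0.43  0.67 -0.47  2.03  0.55  0.57  0.46] F [-5.2  -2.05  1.68] Ft 4.84 M [-0.41  1.18  0.04] w -0.0001
[0.0006, 0.0031, -0.0002] 0.009
[0.0013, 0.0061, -0.0002] 0.017
[0.0019, 0.0092, -0.0002] 0.025
[0.0025, 0.0122, -0.0002] 0.034
```

move_arm(steps=[{"jaw": 0, "dx": 0.0006, "dy": 0.0031, "dz": 0, "yaw": 0.009}, {"jaw": 0, "dx": 0.0012, "dy": 0.0061, "dz": 0, "yaw": 0.017}, {"jaw": 0, "dx": 0.0018, "dy": 0.0092, "dz": 0, "yaw": 0.026}, {"jaw": 0, "dx": 0.0024, "dy": 0.0123, "dz": 0, "yaw": 0.034}])

```text
clock: 10.45
eef_pos: [0.4974, -0.0954, 0.0412]
tool_rot: [0.366, 0.931, 0.0, -0.0]
wrist_force: [-4.3, -1.4, 1.5]
width: -0.0002
gripper_force: 2.4
```

```bash
python3 -c "
from st import *
arc(1,4,off=14,r=.0715,z=.0413)"
```

```text
t 10.45 [ 0.4974 -0.0954  0.0412] r 0.0715 phi 151.1 xang 137.1 q [ 0.41  0.67 -0.45  2.02  0.54  0.56  0.4 ] F [-4.34 -1.39  1.46] Ft 3.95 M [-0.27  1.18  0.05] w -0.0002
[0.0006, 0.0031, -0.0002] 0.008
[0.0013, 0.0061, -0.0002] 0.017
[0.0019, 0.0092, -0.0002] 0.025
[0.0025, 0.0122, -0.0002] 0.033
```

move_arm(steps=[{"jaw": 0, "dx": 0.0006, "dy": 0.0031, "dz": 0, "yaw": 0.009}, {"jaw": 0, "dx": 0.0013, "dy": 0.0061, "dz": 0, "yaw": 0.017}, {"jaw": 0, "dx": 0.0019, "dy": 0.0092, "dz": 0, "yaw": 0.026}, {"jaw": 0, "dx": 0.0025, "dy": 0.0123, "dz": 0, "yaw": 0.034}])

```text
clock: 10.85
eef_pos: [0.5, -0.0911, 0.0412]
tool_rot: [0.399, 0.917, 0.0, -0.0]
wrist_force: [-5.0, -0.4, 1.2]
width: -0.0
gripper_force: 2.5
```

```bash
python3 -c "
from st import *
arc(1,4,off=14,r=.0715,z=.0413)"
```

```text
t 10.85 [ 0.5    -0.0911  0.0412] r 0.0716 phi 147.0 xang 133.03 q [ 0.39  0.67 -0.44  2.02  0.52  0.56  0.34] F [-5.02 -0.38  1.19] Ft 3.9 M [-0.21  1.27  0.03] w -0.0
[0.0006, 0.0031, -0.0002] 0.008
[0.0013, 0.0061, -0.0002] 0.017
[0.0019, 0.0092, -0.0002] 0.025
[0.0024, 0.0122, -0.0002] 0.033
```

move_arm(steps=[{"jaw": 0, "dx": 0.0006, "dy": 0.0031, "dz": 0, "yaw": 0.009}, {"jaw": 0, "dx": 0.0013, "dy": 0.0061, "dz": 0, "yaw": 0.017}, {"jaw": 0, "dx": 0.0019, "dy": 0.0092, "dz": 0, "yaw": 0.026}, {"jaw": 0, "dx": 0.0024, "dy": 0.0123, "dz": 0, "yaw": 0.034}])

```text
clock: 11.25
eef_pos: [0.5029, -0.0869, 0.0412]
tool_rot: [0.431, 0.902, 0.0, -0.0]
wrist_force: [-5.1, -0.4, 2.3]
width: -0.0001
gripper_force: 2.5
```

```bash
python3 - <<'E'
from st import *
arc(1,4,off=14,r=.0715,z=.0413)
a=cv2.resize(read_camera("scene")["img"][190:270,155:255,::-1],(750,600),interpolation=cv2.INTER_CUBIC)
cv2.imwrite("pics/p7.png",a)
E
```

```text
t 11.25 [ 0.5029 -0.0869  0.0412] r 0.0716 phi 142.9 xang 128.95 q [ 0.37  0.67 -0.42  2.01  0.5   0.56  0.28] F [-5.13 -0.37  2.31] Ft 4.2 M [0.01 1.28 0.04] w -0.0001
[0.0006, 0.0031, -0.0003] 0.008
[0.0012, 0.0061, -0.0003] 0.017
[0.0019, 0.0092, -0.0003] 0.025
[0.0024, 0.0122, -0.0003] 0.033
```

View pics/p7.png

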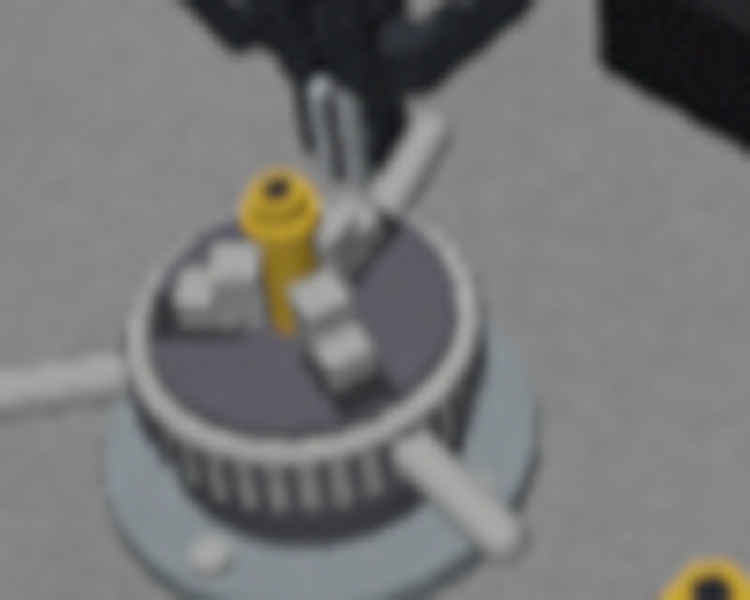

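The stem has not moved and is upright at (285,260), with visible slivers between it and the jaws. Still loose at about 4 N.

move_arm(steps=[{"jaw": 0, "dx": 0.0006, "dy": 0.0031, "dz": 0, "yaw": 0.009}, {"jaw": 0, "dx": 0.0012, "dy": 0.0061, "dz": 0, "yaw": 0.017}, {"jaw": 0, "dx": 0.0019, "dy": 0.0092, "dz": 0, "yaw": 0.026}, {"jaw": 0, "dx": 0.0024, "dy": 0.0123, "dz": 0, "yaw": 0.034}])

```text
clock: 11.7
eef_pos: [0.5061, -0.083, 0.0412]
tool_rot: [0.463, 0.887, 0.0, -0.0]
wrist_force: [-5.6, 0.2, 1.9]
width: -0.0003
gripper_force: 2.5
```

```bash
python3 -c "
from st import *
arc(1,4,off=14,r=.0715,z=.0413)"
```

```text
t 11.7 [ 0.5061 -0.083   0.0412] r 0.0715 phi 138.9 xang 124.87 q [ 0.34  0.67 -0.4   2.01  0.48  0.56  0.22] F [-5.63  0.21  1.93] Ft 4.46 M [0.06 1.26 0.06] w -0.0003
[0.0008, 0.003, -0.0002] 0.008
[0.0014, 0.0061, -0.0002] 0.016
[0.0021, 0.0091, -0.0002] 0.025
[0.0026, 0.0122, -0.0002] 0.033
```

move_arm(steps=[{"jaw": 0, "dx": 0.0006, "dy": 0.0031, "dz": 0, "yaw": 0.009}, {"jaw": 0, "dx": 0.0013, "dy": 0.0061, "dz": 0, "yaw": 0.017}, {"jaw": 0, "dx": 0.002, "dy": 0.0092, "dz": 0, "yaw": 0.026}, {"jaw": 0, "dx": 0.0025, "dy": 0.0122, "dz": 0, "yaw": 0.034}])

```text
clock: 12.1
eef_pos: [0.5095, -0.0794, 0.0412]
tool_rot: [0.494, 0.869, -0.0, -0.0]
wrist_force: [-6.7, 0.4, 2.3]
width: -0.0
gripper_force: 3.0
```

```bash
python3 -c "
from st import *
arc(1,4,off=14,r=.0715,z=.0413)"
```

```text
t 12.1 [ 0.5095 -0.0794  0.0412] r 0.0715 phi 134.9 xang 120.8 q [ 0.32  0.67 -0.38  2.    0.46  0.55  0.16] F [-6.66  0.38  2.33] Ft 5.48 M [0.03 1.41 0.09] w -0.0
[0.0007, 0.003, -0.0003] 0.007
[0.0014, 0.0061, -0.0003] 0.015
[0.002, 0.0091, -0.0003] 0.024
[0.0026, 0.0122, -0.0003] 0.032
```

move_arm(steps=[{"jaw": 0, "dx": 0.0006, "dy": 0.003, "dz": 0, "yaw": 0.008}, {"jaw": 0, "dx": 0.0013, "dy": 0.0061, "dz": 0, "yaw": 0.016}])

```text
clock: 12.3
eef_pos: [0.5113, -0.0777, 0.0412]
tool_rot: [0.508, 0.861, -0.0, -0.001]
wrist_force: [-6.2, -0.2, 2.9]
width: -0.0003
gripper_force: 3.3
```

```bash
python3 -c "
from st import *
show()"
```

```text
t 12.3 [ 0.5113 -0.0777  0.0412] r 0.0715 phi 133.0 xang 118.88 q [ 0.31  0.67 -0.37  2.    0.45  0.55  0.13] F [-6.21 -0.19  2.91] Ft 5.5 M [-0.05  1.47 -0.03] w -0.0003
```

move_arm(steps=[{"jaw": 0, "dx": 0.0006, "dy": 0.003, "dz": 0, "yaw": 0.008}, {"jaw": 0, "dx": 0.0013, "dy": 0.0061, "dz": 0, "yaw": 0.016}])

```text
clock: 12.5
eef_pos: [0.513, -0.0761, 0.0412]
tool_rot: [0.523, 0.852, -0.0, -0.001]
wrist_force: [-7.9, 0.4, 2.6]
width: -0.0001
gripper_force: 3.6
```

```bash
python3 -c "
from st import *
show()"
```

```text
t 12.5 [ 0.513  -0.0761  0.0412] r 0.0715 phi 131.1 xang 116.96 q [ 0.3   0.67 -0.37  2.    0.44  0.55  0.11] F [-7.94  0.42  2.58] Ft 6.84 M [0.03 1.53 0.1 ] w -0.0001
```

move_arm(steps=[{"jaw": 0, "dx": 0.0006, "dy": 0.003, "dz": 0, "yaw": 0.008}, {"jaw": 0, "dx": 0.0013, "dy": 0.0061, "dz": 0, "yaw": 0.016}])

```text
clock: 12.7
eef_pos: [0.5149, -0.0745, 0.0412]
tool_rot: [0.537, 0.844, -0.0, -0.001]
wrist_force: [-7.9, -0.6, 3.4]
width: -0.0
gripper_force: 4.0
```

```bash
python3 -c "
from st import *
show()"
```

```text
t 12.7 [ 0.5149 -0.0745  0.0412] r 0.0715 phi 129.1 xang 115.04 q [ 0.29  0.67 -0.36  1.99  0.43  0.55  0.08] F [-7.9  -0.6   3.38] Ft 7.38 M [-0.01  1.68  0.06] w -0.0
```

move_arm(steps=[{"jaw": 0, "dx": 0.0006, "dy": 0.003, "dz": 0, "yaw": 0.008}, {"jaw": 0, "dx": 0.0013, "dy": 0.0061, "dz": 0, "yaw": 0.016}])

```text
clock: 12.9
eef_pos: [0.5168, -0.073, 0.0412]
tool_rot: [0.551, 0.834, -0.0, -0.001]
wrist_force: [-8.3, 0.6, 3.1]
width: -0.0
gripper_force: 4.4
```

```bash
python3 - <<'E'
from st import *
show()
a=cv2.resize(read_camera("scene")["img"][190:270,155:255,::-1],(750,600),interpolation=cv2.INTER_CUBIC)
cv2.imwrite("pics/p8.png",a)
show()
E
```

```text
t 12.9 [ 0.5168 -0.073   0.0412] r 0.0715 phi 127.2 xang 113.12 q [ 0.28  0.67 -0.35  1.99  0.42  0.55  0.05] F [-8.31  0.59  3.1 ] Ft 7.38 M [-0.04  1.76  0.  ] w -0.0
t 12.95 [ 0.5169 -0.0729  0.0412] r 0.0715 phi 127.0 xang 113.06 q [ 0.28  0.67 -0.35  1.99  0.41  0.55  0.05] F [-6.8  -0.52  3.23] Ft 6.44 M [-0.16  1.7   0.02] w 0.0001
```

View pics/p8.png

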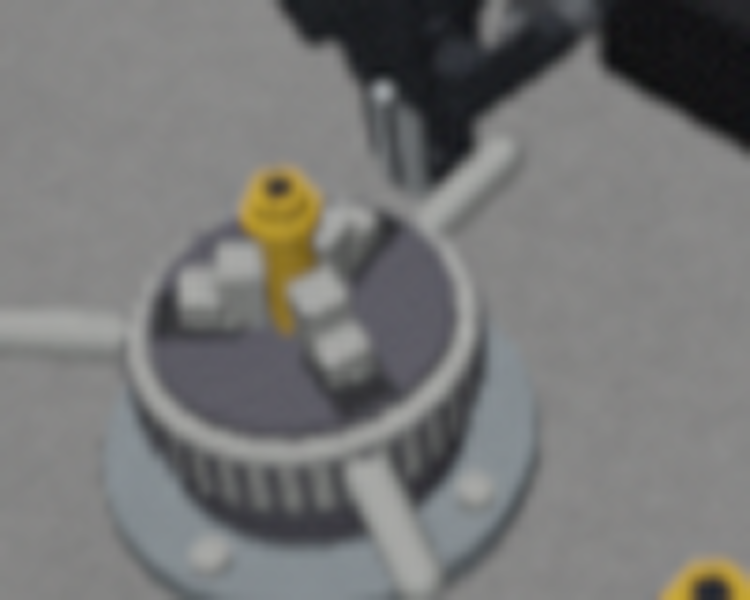

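The stem is upright at (285,250) and the left jaw (240,285) now appears to touch. Resistance is starting to rise (about 7 N), so I'll continue in 2-degree steps.

move_arm(steps=[{"jaw": 0, "dx": 0.0006, "dy": 0.003, "dz": 0, "yaw": 0.008}, {"jaw": 0, "dx": 0.0013, "dy": 0.0061, "dz": 0, "yaw": 0.016}])

```text
clock: 13.15
eef_pos: [0.5187, -0.0716, 0.0411]
tool_rot: [0.565, 0.825, -0.0, -0.001]
wrist_force: [-9.5, 0.1, 5.0]
width: 0.0001
gripper_force: 4.8
```

```bash
python3 -c "
from st import *
show()"
```

```text
t 13.15 [ 0.5187 -0.0716  0.0411] r 0.0715 phi 125.3 xang 111.2 q [ 0.27  0.67 -0.34  1.98  0.41  0.55  0.02] F [-9.5   0.11  4.98] Ft 8.78 M [-0.08  1.89  0.05] w 0.0001
```

move_arm(steps=[{"jaw": 0, "dx": 0.0006, "dy": 0.003, "dz": 0, "yaw": 0.008}])

```text
clock: 13.25
eef_pos: [0.5197, -0.071, 0.0411]
tool_rot: [0.572, 0.82, -0.0, -0.001]
wrist_force: [-9.6, 0.2, 6.1]
width: 0.0002
gripper_force: 5.0
```

```bash
python3 -c "
from st import *
show()"
```

```text
t 13.25 [ 0.5197 -0.071   0.0411] r 0.0715 phi 124.3 xang 110.23 q [ 0.27  0.67 -0.34  1.98  0.4   0.55  0.01] F [-9.64  0.23  6.13] Ft 8.93 M [-0.05  1.98  0.05] w 0.0002
```

move_arm(steps=[{"jaw": 0, "dx": 0.0006, "dy": 0.003, "dz": 0, "yaw": 0.008}])

```text
clock: 13.35
eef_pos: [0.5207, -0.0703, 0.0411]
tool_rot: [0.579, 0.816, -0.0, -0.001]
wrist_force: [-9.8, 0.9, 4.4]
width: 0.0
gripper_force: 5.2
```

```bash
python3 -c "
from st import *
show()"
```

```text
t 13.35 [ 0.5207 -0.0703  0.0411] r 0.0715 phi 123.4 xang 109.28 q [ 0.27  0.67 -0.33  1.98  0.4   0.55 -0.  ] F [-9.82  0.88  4.44] Ft 8.93 M [0.07 2.03 0.04] w 0.0
```

move_arm(steps=[{"jaw": 0, "dx": 0.0006, "dy": 0.003, "dz": 0, "yaw": 0.008}])

```text
clock: 13.45
eef_pos: [0.5217, -0.0697, 0.0411]
tool_rot: [0.586, 0.811, -0.0, -0.001]
wrist_force: [-9.0, 0.9, 4.8]
width: 0.0004
gripper_force: 5.4
```

```bash
python3 -c "
from st import *
show()"
```

```text
t 13.45 [ 0.5217 -0.0697  0.0411] r 0.0715 phi 122.4 xang 108.32 q [ 0.26  0.67 -0.33  1.98  0.39  0.56 -0.02] F [-8.99  0.86  4.8 ] Ft 8.22 M [ 0.06  2.12 -0.  ] w 0.0004
```

move_arm(steps=[{"jaw": 0, "dx": 0.0006, "dy": 0.003, "dz": 0, "yaw": 0.008}, {"jaw": 0, "dx": 0.0013, "dy": 0.0061, "dz": 0, "yaw": 0.016}])

```text
clock: 13.65
eef_pos: [0.5237, -0.0684, 0.0411]
tool_rot: [0.599, 0.801, -0.001, -0.001]
wrist_force: [-10.5, -0.1, 6.1]
width: -0.0002
gripper_force: 5.8
```

```bash
python3 -c "
from st import *
show()"
```

```text
t 13.65 [ 0.5237 -0.0684  0.0411] r 0.0715 phi 120.5 xang 106.4 q [ 0.25  0.67 -0.32  1.97  0.38  0.56 -0.04] F [-10.55  -0.07   6.15] Ft 10.11 M [0.01 2.22 0.05] w -0.0002
```

move_arm(steps=[{"jaw": 0, "dx": 0, "dy": 0, "dz": 0, "yaw": 0}])

```text
clock: 13.75
eef_pos: [0.5239, -0.0684, 0.0411]
tool_rot: [0.599, 0.801, -0.001, -0.001]
wrist_force: [-8.6, 0.0, 5.3]
width: 0.0002
gripper_force: 5.1
```

```bash
python3 -c "
from st import *
show()"
```

```text
t 13.75 [ 0.5239 -0.0684  0.0411] r 0.0715 phi 120.4 xang 106.41 q [ 0.25  0.67 -0.32  1.97  0.38  0.56 -0.04] F [-8.6   0.04  5.33] Ft 8.22 M [0.09 1.95 0.09] w 0.0002
```

About 10 N is clearly resisting and hand-tight. I'll back off the bar and lift away.

move_arm(steps=[{"jaw": 0, "dx": 0, "dy": -0.01, "dz": 0, "yaw": 0}, {"jaw": 0, "dx": 0, "dy": -0.02, "dz": 0, "yaw": 0}, {"jaw": 0, "dx": 0, "dy": -0.02, "dz": -0.05, "yaw": 0}, {"jaw": 0, "dx": 0, "dy": -0.02, "dz": -0.12, "yaw": 0}, {"jaw": 0, "dx": 0, "dy": -0.02, "dz": -0.2, "yaw": 0}, {"jaw": 0, "dx": 0, "dy": -0.02, "dz": -0.3, "yaw": 0}, {"jaw": 0, "dx": 0, "dy": -0.02, "dz": -0.4, "yaw": 0}, {"jaw": 0, "dx": 0, "dy": -0.02, "dz": -0.4, "yaw": 0}, {"jaw": 0, "dx": 0, "dy": -0.02, "dz": -0.4, "yaw": 0}])

```text
clock: 14.65
eef_pos: [0.5177, -0.0713, 0.2022]
tool_rot: [0.599, 0.801, 0.001, 0.001]
wrist_force: [-0.3, -0.2, -0.6]
width: 0.0
gripper_force: 0.0
```

```bash
python3 - <<'E'
from st import *
show()
a=cv2.resize(read_camera("scene")["img"][180:270,145:255,::-1],(733,600),interpolation=cv2.INTER_CUBIC)
cv2.imwrite("pics/p9.png",a)
E
```

```text
t 14.65 [ 0.5177 -0.0713  0.2022] r 0.0723 phi 125.8 xang 106.41 q [ 0.36  0.42 -0.44  1.88  0.23  0.88  0.1 ] F [-0.34 -0.18 -0.64] Ft 0.38 M [-0.01  0.04  0.01] w 0.0
```

View pics/p9.png

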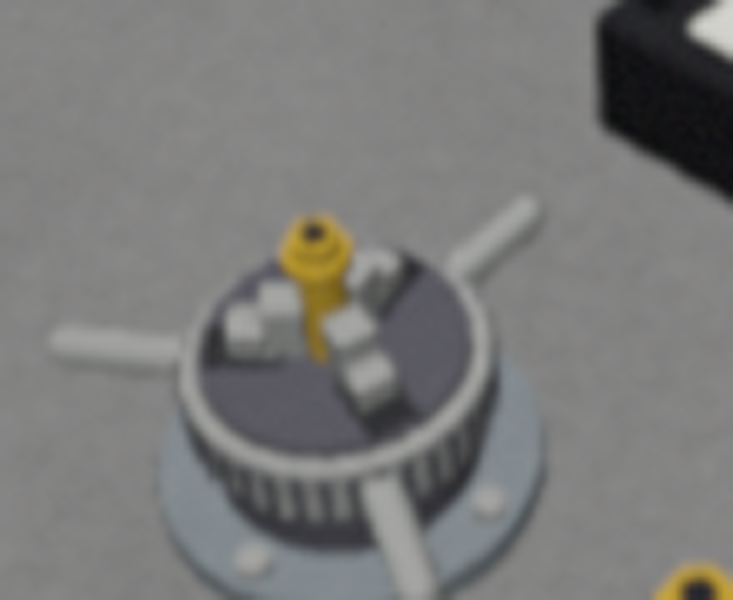

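```bash
python3 -c "
from workcell import sign_off
print(sign_off())"
```

```text
the job is handed in; nothing more can be done
None
```

I turned the ring clockwise about 1.9 rad until it resisted at about 10 N, then let go and handed the job in at 14.7 s; the last picture shows the stem upright between the jaws, but I didn't measure its centring or test the grip. I viewed 11 pictures, one over the limit of 10.

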